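# Hold a pressure cap at half turn on the test stand

## Robot

A 6-joint arm with a two-finger parallel gripper is mounted at the origin on the work surface. World frame = base frame: x ahead of the robot, y to its left, z up, the work surface at z = 0. Lengths are in m, angles in degrees, forces in N, time in s.
With the tool pointing down it reaches from about 0.325 to 0.85 m from the base axis. Payload 15.5 kg.
Tool frame: the origin (TCP) lies between the finger pads; the fingertips stand 19 mm ahead of it and the grasp point (between the pads) is the TCP; y points along the fingers, x is the direction in which the jaws open and shut, and the axes are right-handed (so a half turn about y gives the same grasp; the last joint's range is limited). The gripper opens to 91 mm and grips with 3 to 60 N. Pads are 32 mm wide; open, the fingers measure 118 mm over their backs; the gripper's body (76 mm by 178 mm) begins 60 mm behind the grasp point.
Start: joints at [61.163, 28.281, 77.091, -0, 74.628, -5.472], TCP at [0.248, 0.574, 0.233] pointing down, gripper open.
Joint ranges: [-166.48, 166.48], [-47.26, 123.95], [12.59, 153.08], [-70.14, 250.14], [6.76, 159.57], [-176.63, 176.63]. Speed limits (degrees/s): [108.29, 108.29, 147.25, 172.46, 172.46, 172.46].

## Interface

Orientations are given as a 3x3 rotation matrix whose columns are the frame's x, y, z axes.
In Python, from rig import bot, grab_frame gives the robot as it stands.
- The arm moves only by the tool apply_moves, never from a script. Its argument "motion" is a list of rows, each an object of numbers: "tx", "ty", "tz": the shift along the tool's x, y, z in units of 100 mm (1.0 is 100 mm); "ax", "ay", "az": the turn, a rotation vector about the tool's x, y, z in units of pi/4 rad (1.0 is pi/4 rad). A call has 1 to 12 rows; each row shifts and turns the commanded pose from where the row before left it, along the tool's axes as they then stand; what a row does not reach is not made up. A row lasts 1/8 s, in which the tool goes at most 62.5 mm and 10.7 degrees, less where a joint would pass 70% of its speed; a pose out of reach is approached as far as the arm can. A call with a number of a shift or a turn outside -1 to 1 is refused whole. A call with a gripper value outside its range is refused whole. "grip" is the closure, from 0 (fully open) to 1 (shut), set as the call begins (left out, the last holds). The fingers move at their own pace and stop on an object; "newtons" is the grip in N (left out, the last holds). Time passes only in rows, so rows that do not move let the fingers close. It gives the time, the measured TCP pose, the force and the opening at its end, in the units of the state.
- bot.state(): the state, without advancing time (a new reading comes with each control period).
- grab_frame(name): name is "side" or "top"; returns a dict with "pixels" (420x560x3 uint8, red, green, blue), "range_z" (420x560 float32, m along the optical axis (not along the pixel's ray), 0 where there is no reading), "fx", "fy", "cx", "cy" (pixels), "k1" (the pictures are not rectified: a ray, as slopes to the right and down, at radius r is drawn at 1 + k1 r^2 times it, then the intrinsics apply), "view" (4x4, takes a point from world to camera coordinates). Camera axes: x right, y down, z forward; pixel columns grow to the right and rows downward; lengths in m; the calibration is good to about 2 mm. A picture is of the moment at which its call begins.
- bot.hand_in(): hands the job in, once; it reports no verdict.
The state is a dict: "t": time; "joint_pos": joint angles; "qd": joint speeds; "joint_torque": joint torques, N m; "tool_pos": TCP position; "orientation": TCP orientation; "wrist_force": force on the tool from outside, world axes, zero at the start; "wrist_torque": the same for the moment, N m; "width": finger opening in m.
Only numpy, scipy, OpenCV 4.12 (cv2) and the standard library are available. Lean on these libraries where they do the work, as an engineer would, in place of code of your own. Each camera call takes 0.05 s, during which the arm holds its last target.

## Task

Fit the black bayonet cap with the yellow grip into the neck of the blue cap tester and press it fully home through its two slots. Then twist it clockwise about half of its turn, until the tester's needle stands in the green part of the dial, never as far as the lock click, and hold it there against the return spring: finish while still gripping the cap. Leave the phone, mouse, oil filter and pen cup where they are.

Things in the scene. Friction and masses are not known exactly. Their poses are not given: they have to be found in the camera images.
- lid_grip (a point): Centre of the yellow grip bar on top of the black bayonet cap, on its axis, 37 mm above the cap's underside; z up. Bar: 52 mm long (along x), 14 wide (y), 26 high, to be gripped across its width. It stands on a disc 62 mm across, 10 thick: disc top 13 mm below this point, disc underside 23 mm below. A half turn about z gives the same cap. Starts upright on the counter; 60 to 130 g.
- lid_foot (a point): Centre of the cap's underside, same axes as lid_grip: foot of the grey plug below the disc, 34 mm across, 14 mm long, chamfered. At the foot two opposite lugs point along +x and -x, in line with the bar: 47 mm over their ends, 6 mm wide, 7 mm high.
- neck_rim (a point): Centre of the mouth of the tester's fixed aluminium neck, level with the rim, 56 mm above the counter; z up. Neck 66 mm across, bore 55 mm, with 5 mm thick inward tabs at the rim that leave a 41 mm opening and two opposite slots along +x and -x. Cap home: disc on the rim, bar centre 23 mm above this point. Blue base 150 by 150 by 14 mm, dial on its +x side.
- neck_slot (a point): The slot on the rim's +x side, white mark beside it, 23 mm from the neck's axis; its twin is opposite. 14 mm wide at the opening, wider outward. The cap goes straight down with its bar along the neck's x, either way round, with 3 mm or more play all round; once home, with 2 mm vertical play, the lugs are under the tabs and turn clockwise seen from above (anticlockwise is blocked).
- needle (a joint): Needle angle (rad): 0 at rest, growing clockwise seen from above. The lugs push it once the cap has turned about 0.18 (0 to 0.35 with play), then it follows the cap. A spring of 0.03 N m at 0 to 0.1 N m at 0.7 turns the cap back if let go. Dial: white 0 to 0.53, green 0.53 to 0.87, then red; the lock click begins near 1.1, locked near 1.6.
- dial_green (a point): Middle of the green part of the dial, on the base's top, 60 mm from the neck's axis along its +x; the needle's orange tip stands over it when the needle reads 0.70.
- click (a joint): Travel (m) of the spring pin that makes the lock click, 0 at rest; a lug that turns too far pushes it outward by up to 0.004.
- phone_center (a point): Centre of a black phone, 150 by 72 by 10 mm, lying flat. Leave alone.
- mouse_center (a point): Centre of a black computer mouse, 100 by 58 by 24 mm. Leave alone.
- filter_center (a point): Centre of a white and orange oil filter can, 76 mm across, 85 mm high, upright. Leave alone.
- pencup_center (a point): Centre of a dark pen cup, 76 mm across, 95 mm high, pens to 140 mm. Leave alone.
Things that resemble listed ones, but are neither listed nor needed, are in the scene too. Leave any red look-alike of the part that bears lid_grip alone.

How it is judged:
By the outcome, as a careful person would: the job done as asked, in the order asked, and still so for the second after the job is handed in, while the arm keeps its last pose, push and grip.
It also fails if it takes over 48 s, if anything falls off the work surface, if the arm or the gripper's body presses on something with over 40 N, if the wrist force passes 120 N, or if a joint passes its speed limit or range.

## Working session

There is one attempt and no reset: what is moved stays moved. The work goes in short steps, Python scripts to look and compute and a tool call to move; the robot and the scene stay as the last step left them, time stands still between calls to the robot, and variables do not carry over. Pictures are saved under pics/ and viewed, and the job is handed in when it is done.

Besides the shell and the picture viewer there is one more tool, called after "Request:" as name([rows], argument=value, ...), one row to a line, values as JSON. apply_moves: Moves the arm, as the interface text tells. Shifts and turns lie within -1 to 1; 1 stands for 100 mm of shift or pi/4 rad of turn. Its arguments: {"type":"object","properties":{"motion":{"type":"array","items":{"type":"object","properties":{"tx":{"type":"number","minimum":-1,"maximum":1},"ty":{"type":"number","minimum":-1,"maximum":1},"tz":{"type":"number","minimum":-1,"maximum":1},"ax":{"type":"number","minimum":-1,"maximum":1},"ay":{"type":"number","minimum":-1,"maximum":1},"az":{"type":"number","minimum":-1,"maximum":1}}}},"grip":{"type":"number"},"newtons":{"type":"number"}},"required":["motion"]}

```bash
mkdir -p pics; ls; cat > h.py <<'E'
import numpy as np, cv2
from rig import bot, grab_frame
def snap(n,f):
    d=grab_frame(n); cv2.imwrite(f'pics/{f}.png',cv2.cvtColor(d['pixels'],cv2.COLOR_RGB2BGR)); np.savez(f'{f}.npz',**d); return d
def rays(d,uv):
    K=np.array([[d['fx'],0,d['cx']],[0,d['fy'],d['cy']],[0,0,1]],float)
    uv=np.asarray(uv,float).reshape(-1,1,2)
    n=cv2.undistortPoints(uv,K,np.array([float(d['k1']),0,0,0])).reshape(-1,2)
    V=np.asarray(d['view']);R=V[:3,:3];t=V[:3,3]
    return -R.T@t,(np.c_[n,np.ones(len(n))])@R   # depth-1 rays in world
def plane(d,uv,z):
    o,r=rays(d,uv); return o+r*((z-o[2])/r[:,2])[:,None]
def depth(d,uv):
    o,r=rays(d,uv); u=np.round(np.asarray(uv)).astype(int).reshape(-1,2)
    return o+r*d['range_z'][u[:,1],u[:,0]][:,None]
E
python3 - <<'E'
from h import *
for n in('top','side'):
    d=snap(n,n+'0'); print(n,d['fx'],d['fy'],d['cx'],d['cy'],d['k1']); print(np.round(d['view'],3))
s=bot.state();print(s)
E
```

```text
pics
top 542.3807266116094 542.3807266116094 278.87579059306796 214.06290516161027 -0.2057816928746657
[[ 0.018 -1.     0.     0.031]
 [-0.996 -0.018 -0.088  0.623]
 [ 0.088  0.001 -0.996  0.956]
 [ 0.     0.     0.     1.   ]]
side 502.5373774093738 502.5373774093738 278.5097754898064 209.44214529645444 -0.08703305200435425
[[-0.991 -0.132  0.019  0.598]
 [-0.093  0.583 -0.807  0.098]
 [ 0.095 -0.802 -0.59   1.09 ]
 [ 0.     0.     0.     1.   ]]
{'t': 0.1, 'joint_pos': array([ 6.11637960e+01,  2.83124043e+01,  7.71235875e+01, -1.23999841e-04,
        7.46260763e+01, -5.47092389e+00]), 'qd': array([ 0.07612245, -0.1128003 , -0.19110928, -0.04257889,  0.12005442,
        0.09758414]), 'joint_torque': array([ 2.27717341e-03, -8.80226111e+01, -3.82545555e+01,  7.08987401e-02,
        4.84219752e-02, -3.97308656e-05]), 'tool_pos': array([0.2477097 , 0.57347986, 0.2323861 ]), 'orientation': array([[ 3.96590872e-01, -5.20651519e-04, -9.17995321e-01],
       [ 9.17994835e-01, -9.49972319e-04,  3.96591201e-01],
       [-1.07855596e-03, -9.99999413e-01,  1.01205054e-04]]), 'wrist_force': array([-0.0728037 , -0.68666396, -0.60901558]), 'wrist_torque': array([0.01476831, 0.04049878, 0.05659412]), 'width': 0.0913387120466753}
```

View pics/top0.png

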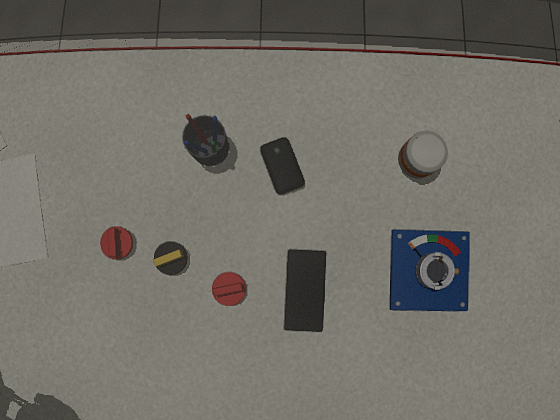

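View pics/side0.png

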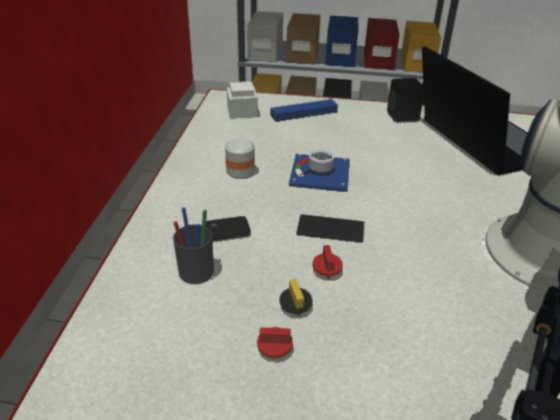

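The top view shows the black cap at about (170,258), the tester's neck at (437,271) and its green dial at (433,238). I'll measure them next.

```bash
cat > m.py <<'E'
from h import *
d=dict(np.load('top0.npz')); im=d['pixels']; hsv=cv2.cvtColor(im,cv2.COLOR_RGB2HSV)
def crop(x0,y0,x1,y1,f,s):
    cv2.imwrite('pics/'+f,cv2.resize(cv2.cvtColor(im[y0:y1,x0:x1],cv2.COLOR_RGB2BGR),None,fx=s,fy=s,interpolation=cv2.INTER_CUBIC))
crop(380,222,480,322,'c1.png',6); crop(140,230,210,290,'c2.png',8)
def big(m):
    c=max(cv2.findContours(m,cv2.RETR_EXTERNAL,cv2.CHAIN_APPROX_NONE)[0],key=cv2.contourArea); return c.reshape(-1,2).astype(float)
m=cv2.inRange(hsv,(15,110,60),(35,255,255)); m[:,:140]=0;m[:,210:]=0
c=big(m)
# top-face only via depth
ys,xs=np.nonzero(m); P=depth(d,np.c_[xs,ys]); print('yellow z',np.percentile(P[:,2],[5,50,95]),len(P))
T=P[P[:,2]>0.042]; print('top pts',len(T),T.mean(0), cv2.minAreaRect((T[:,:2]*1000).astype(np.float32)))
print('yel rect plane',cv2.minAreaRect((plane(d,c,0.050)[:,:2]*1000).astype(np.float32)))
b=big(cv2.inRange(hsv,(100,120,40),(125,255,255))[:,380:480])+[380,0]
print('base',cv2.minAreaRect((plane(d,b,0.014)[:,:2]*1000).astype(np.float32)))
# disc top pixels black
v=hsv[...,2]; 
g=cv2.inRange(hsv,(45,80,40),(80,255,255)); ys,xs=np.nonzero(g[225:260,400:470]); print('green',plane(d,[[xs.mean()+400,ys.mean()+225]],0.014),len(xs))
# neck rim by depth
ys,xs=np.mgrid[245:300,410:465]; uv=np.c_[xs.ravel(),ys.ravel()]; P=depth(d,uv); r=P[np.abs(P[:,2]-.056)<.006]; print('rim',len(r),np.median(r[:,2]),cv2.minEnclosingCircle((r[:,:2]*1000).astype(np.float32)))
ys,xs=np.mgrid[235:280,145:195]; uv=np.c_[xs.ravel(),ys.ravel()]; P=depth(d,uv); r=P[np.abs(P[:,2]-.024)<.006]; print('disc',len(r),np.median(r[:,2]),cv2.minEnclosingCircle((r[:,:2]*1000).astype(np.float32)))
E
python3 m.py
```

```text
yellow z [0.04689439 0.05046486 0.05364392] 228
top pts 224 [0.53947129 0.23745885 0.0589674 ] ((544.2469482421875, 153.44393920898438), (27.6423282623291, 223.5987548828125), 2.684420108795166)
yel rect plane ((539.201171875, 239.2259521484375), (14.644155502319336, 51.904605865478516), 22.428014755249023)
base ((523.77734375, -239.8795166015625), (148.3137969970703, 147.59532165527344), 88.95037841796875)
green [[ 0.58402224 -0.24343283  0.014     ]] 73
rim 624 0.056307740126076644 ((524.1083984375, -244.70538330078125), 37.418540954589844)
disc 633 0.02479538633981171 ((539.6153564453125, 239.7753143310547), 31.092453002929688)
```

View pics/c1.png

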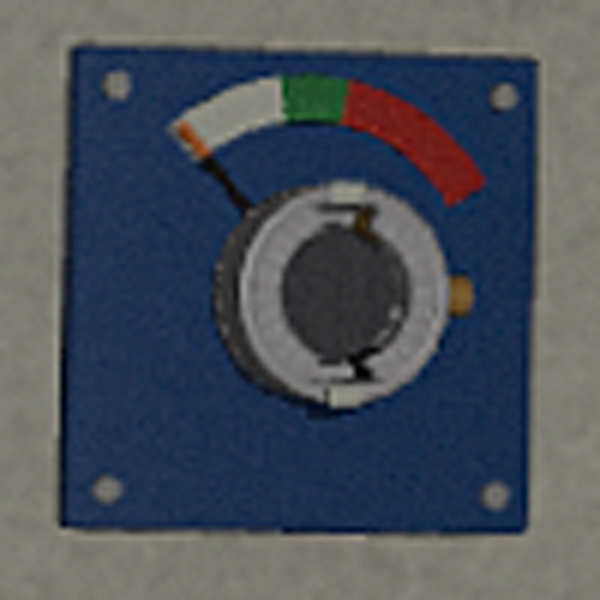

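View pics/c2.png

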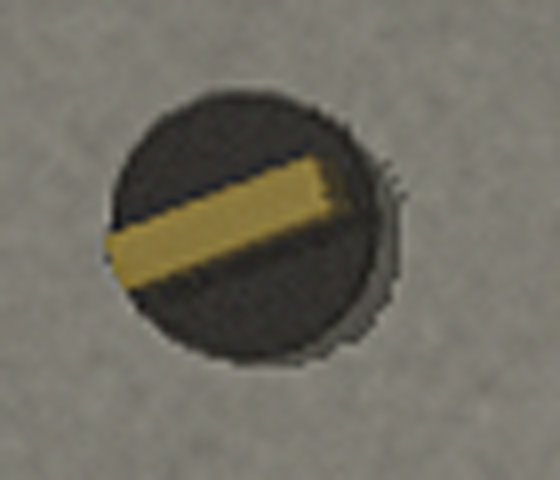

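```bash
cat > m2.py <<'E'
from h import *
d=dict(np.load('top0.npz')); im=d['pixels']; hsv=cv2.cvtColor(im,cv2.COLOR_RGB2HSV)
b=cv2.inRange(hsv,(100,120,40),(125,255,255)); b[:,:380]=0;b[:,480:]=0
c=max(cv2.findContours(b,cv2.RETR_EXTERNAL,cv2.CHAIN_APPROX_NONE)[0],key=cv2.contourArea).reshape(-1,2).astype(float)
box=cv2.boxPoints(cv2.minAreaRect((plane(d,c,0.014)[:,:2]*1000).astype(np.float32)));print(np.round(box,1))
# bright rim
m=((hsv[...,2]>105)&(hsv[...,1]<70)).astype(np.uint8); m[:246]=0;m[302:]=0;m[:,:405]=0;m[:,458:]=0
n,l,st,ce=cv2.connectedComponentsWithStats(m); i=1+np.argmax(st[1:,4]); c=cv2.findContours((l==i).astype(np.uint8),cv2.RETR_EXTERNAL,cv2.CHAIN_APPROX_NONE)[0][0].reshape(-1,2).astype(float)
h=plane(d,cv2.convexHull(c.astype(np.float32)).reshape(-1,2),0.056)[:,:2]*1000
print('rim',st[i],cv2.minEnclosingCircle(h.astype(np.float32)),cv2.fitEllipse(h.astype(np.float32)))
for z,p in((.056,[[380+348/6-.4,222+190/6-.4],[380+350/6-.4,222+398/6-.4]]),): print('marks',plane(d,p,z))
# bore inner dark circle
m=(hsv[...,2]<75).astype(np.uint8); m[:255]=0;m[288:]=0;m[:,:425]=0;m[:,452:]=0
n,l,st,ce=cv2.connectedComponentsWithStats(m); i=1+np.argmax(st[1:,4]);ys,xs=np.nonzero(l==i);print('dark',st[i],plane(d,[ce[i]],.052))
# side view rim
s=dict(np.load('side0.npz'));i2=s['pixels']
cv2.imwrite('pics/c3.png',cv2.resize(cv2.cvtColor(i2[140:200,280:360],cv2.COLOR_RGB2BGR),None,fx=8,fy=8,interpolation=cv2.INTER_CUBIC))
ys,xs=np.mgrid[140:185,300:345]; uv=np.c_[xs.ravel(),ys.ravel()]; P=depth(s,uv); r=P[np.abs(P[:,2]-.056)<.004]; print('side rim',len(r),cv2.minEnclosingCircle((r[:,:2]*1000).astype(np.float32)))
E
python3 m2.py
```

```text
[[ 448.6 -312.7]
 [ 596.2 -315.4]
 [ 598.9 -167.1]
 [ 451.4 -164.4]]
rim [420 252  35  38 512] ((523.8553466796875, -240.25709533691406), 32.99815368652344) ((523.83154296875, -241.0053253173828), (63.15888595581055, 64.7699966430664), 87.29914855957031)
marks [[ 0.55459512 -0.24194463  0.056     ]
 [ 0.49287152 -0.24288385  0.056     ]]
dark [427 256  21  30 412] [[ 0.52407288 -0.24223498  0.052     ]]
side rim 197 ((525.53466796875, -242.30674743652344), 35.92231369018555)
```

```bash
cat > go.py <<'E'
import sys; from h import *
# usage: x y z yaw (mm,deg): prints tool deltas, assuming translation first in current orientation, then ay
s=bot.state(); R=s['orientation']; p=s['tool_pos']*1000
yaw=np.degrees(np.arctan2(R[1,0],R[0,0]))
print('t',s['t'],'pos',np.round(p,1),'yaw',round(yaw,2),'tilt',np.round(R[2],4),'q',np.round(s['joint_pos'],1),'F',np.round(s['wrist_force'],1),'M',np.round(s['wrist_torque'],2),'w',round(s['width']*1000,1))
if len(sys.argv)>4:
    x,y,z,w=map(float,sys.argv[1:5]); print('shift units',np.round(R.T@(np.array([x,y,z])-p)/100,3),'ay total',round(-((w-yaw+180)%360-180)/45,3))
E
python3 go.py 539.4 239.5 232.4 22.4; python3 go.py 524 -243 232.4 89
```

```text
t 0.1 pos [247.7 573.5 232.4] yaw 66.63 tilt [-1.1e-03 -1.0e+00  1.0e-04] q [61.2 28.3 77.1 -0.  74.6 -5.5] F [-0.1 -0.7 -0.6] M [0.01 0.04 0.06] w 91.3
shift units [-1.909e+00  2.000e-03 -4.002e+00] ay total 0.983
t 0.1 pos [247.7 573.5 232.4] yaw 66.63 tilt [-1.1e-03 -1.0e+00  1.0e-04] q [61.2 28.3 77.1 -0.  74.6 -5.5] F [-0.1 -0.7 -0.6] M [0.01 0.04 0.06] w 91.3
shift units [-6.400e+00  6.000e-03 -5.774e+00] ay total -0.497
```

View pics/c3.png

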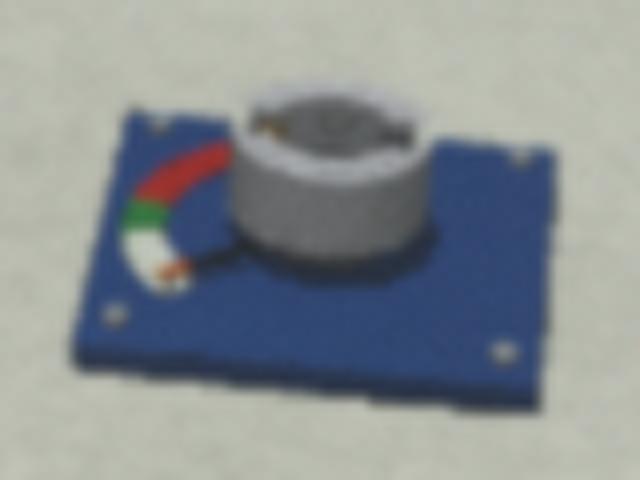

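Request:
apply_moves([
  {"tx": -0.212, "tz": -0.445},
  {"tx": -0.212, "tz": -0.445},
  {"tx": -0.212, "tz": -0.445},
  {"tx": -0.212, "tz": -0.445},
  {"tx": -0.212, "tz": -0.445},
  {"tx": -0.212, "tz": -0.445},
  {"tx": -0.212, "tz": -0.445},
  {"tx": -0.212, "tz": -0.445},
  {"tx": -0.213, "tz": -0.442},
  {},
], grip=0)

```text
validation failed for argument at $.mo...
```

Request:
apply_moves([
  {"ay": 0.197},
  {"ay": 0.197},
  {"ay": 0.197},
  {"ay": 0.197},
  {"ay": 0.195},
  {},
  {},
])

```text
validation failed for argument at $.mo...
```

```bash
python3 go.py 539.4 239.5 46.5 22.4
```

```text
t 0.1 pos [247.7 573.5 232.4] yaw 66.63 tilt [-1.1e-03 -1.0e+00  1.0e-04] q [61.2 28.3 77.1 -0.  74.6 -5.5] F [-0.1 -0.7 -0.6] M [0.01 0.04 0.06] w 91.3
shift units [-1.907  1.861 -4.002] ay total 0.983
```

Request:
apply_moves([
  {"tx": -0.212, "ty": 0, "tz": -0.445, "ax": 0, "ay": 0, "az": 0},
], grip=0)

```text
t: 0.22
tool_pos: [0.2792, 0.5376, 0.2324]
orientation: [[0.394, -0.0, -0.919], [0.919, 0.0, 0.394], [-0.0, -1.0, 0.001]]
wrist_force: [1.4, -0.7, 0.4]
width: 0.0911
```

Request:
apply_moves([
  {"tx": -0.212, "ty": 0, "tz": -0.445, "ax": 0, "ay": 0, "az": 0},
  {"tx": -0.212, "ty": 0, "tz": -0.445, "ax": 0, "ay": 0, "az": 0},
  {"tx": -0.212, "ty": 0, "tz": -0.445, "ax": 0, "ay": 0, "az": 0},
  {"tx": -0.212, "ty": 0, "tz": -0.445, "ax": 0, "ay": 0, "az": 0},
  {"tx": -0.212, "ty": 0, "tz": -0.445, "ax": 0, "ay": 0, "az": 0},
  {"tx": -0.212, "ty": 0, "tz": -0.445, "ax": 0, "ay": 0, "az": 0},
  {"tx": -0.212, "ty": 0, "tz": -0.445, "ax": 0, "ay": 0, "az": 0},
  {"tx": -0.212, "ty": 0, "tz": -0.445, "ax": 0, "ay": 0, "az": 0},
])

```text
t: 1.23
tool_pos: [0.5406, 0.2383, 0.2327]
orientation: [[0.397, -0.0, -0.918], [0.918, -0.0, 0.397], [-0.0, -1.0, 0.0]]
wrist_force: [0.6, -0.2, 0.5]
width: 0.0913
```

Request:
apply_moves([
  {"tx": 0, "ty": 0, "tz": 0, "ax": 0, "ay": 0.197, "az": 0},
  {"tx": 0, "ty": 0, "tz": 0, "ax": 0, "ay": 0.197, "az": 0},
  {"tx": 0, "ty": 0, "tz": 0, "ax": 0, "ay": 0.197, "az": 0},
  {"tx": 0, "ty": 0, "tz": 0, "ax": 0, "ay": 0.197, "az": 0},
  {"tx": 0, "ty": 0, "tz": 0, "ax": 0, "ay": 0.195, "az": 0},
  {"tx": 0, "ty": 0, "tz": 0, "ax": 0, "ay": 0, "az": 0},
  {"tx": 0, "ty": 0, "tz": 0, "ax": 0, "ay": 0, "az": 0},
])

```text
t: 2.1
tool_pos: [0.5398, 0.2397, 0.2328]
orientation: [[0.923, -0.0, -0.384], [0.384, -0.0, 0.923], [-0.0, -1.0, 0.0]]
wrist_force: [0.5, 0.7, -0.3]
width: 0.091
```

```bash
python3 go.py 539.4 239.5 46.5 22.4
```

```text
t 2.1 pos [539.8 239.7 232.8] yaw 22.61 tilt [-4.e-04 -1.e+00  0.e+00] q [18.2 25.5 82.1 -0.  72.4 -4.5] F [ 0.5  0.7 -0.3] M [-0.03  0.06 -0.03] w 91.0
shift units [-3.000e-03  1.863e+00 -1.000e-03] ay total 0.005
```

Request:
apply_moves([
  {"tx": 0, "ty": 0.4, "tz": 0, "ax": 0, "ay": 0, "az": 0},
  {"tx": 0, "ty": 0.4, "tz": 0, "ax": 0, "ay": 0, "az": 0},
  {"tx": 0, "ty": 0.4, "tz": 0, "ax": 0, "ay": 0, "az": 0},
  {"tx": 0, "ty": 0.35, "tz": 0, "ax": 0, "ay": 0, "az": 0},
  {"tx": 0, "ty": 0.2, "tz": 0, "ax": 0, "ay": 0, "az": 0},
  {"tx": 0, "ty": 0.1, "tz": 0, "ax": 0, "ay": 0, "az": 0},
  {"tx": 0, "ty": 0, "tz": 0, "ax": 0, "ay": 0, "az": 0},
  {"tx": 0, "ty": 0, "tz": 0, "ax": 0, "ay": 0, "az": 0},
])

```text
t: 3.1
tool_pos: [0.5404, 0.2399, 0.0488]
orientation: [[0.924, 0.001, -0.382], [0.382, 0.0, 0.924], [0.001, -1.0, -0.0]]
wrist_force: [0.4, 0.3, 0.3]
width: 0.0912
```

Request:
apply_moves([
  {"tx": 0, "ty": 0, "tz": 0, "ax": 0, "ay": 0, "az": 0},
  {"tx": 0, "ty": 0, "tz": 0, "ax": 0, "ay": 0, "az": 0},
  {"tx": 0, "ty": 0, "tz": 0, "ax": 0, "ay": 0, "az": 0},
  {"tx": 0, "ty": 0, "tz": 0, "ax": 0, "ay": 0, "az": 0},
  {"tx": 0, "ty": 0, "tz": 0, "ax": 0, "ay": 0, "az": 0},
  {"tx": 0, "ty": 0, "tz": 0, "ax": 0, "ay": 0, "az": 0},
  {"tx": 0, "ty": 0, "tz": 0, "ax": 0, "ay": 0, "az": 0},
  {"tx": 0, "ty": 0, "tz": 0, "ax": 0, "ay": 0, "az": 0},
], grip=1, newtons=40)

```text
t: 4.1
tool_pos: [0.5398, 0.2397, 0.0479]
orientation: [[0.925, -0.0, -0.381], [0.381, -0.0, 0.925], [-0.0, -1.0, -0.0]]
wrist_force: [-0.5, -1.1, -0.3]
width: 0.0145
```

```bash
python3 go.py 539.4 239.5 46.5 22.4; python3 -c "
from h import *
snap('side','s1')"
```

```text
t 4.1 pos [539.8 239.7  47.9] yaw 22.4 tilt [-1.e-04 -1.e+00 -0.e+00] q [18.2 38.8 92.  -0.  49.2 -4.2] F [-0.5 -1.1 -0.3] M [-0.18  0.21 -0.04] w 14.5
shift units [-0.005  0.014 -0.001] ay total 0.0
```

View pics/s1.png

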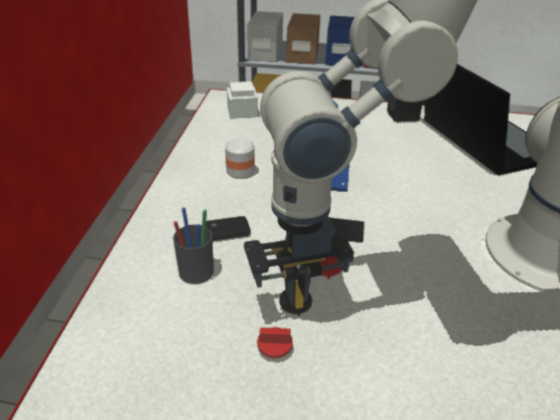

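The side view shows the cap gripped, with the fingers at about (297,285) and a 14.5 mm opening. Next I lift it.

Request:
apply_moves([
  {"tx": 0, "ty": -0.1, "tz": 0, "ax": 0, "ay": 0, "az": 0},
  {"tx": 0, "ty": -0.3, "tz": 0, "ax": 0, "ay": 0, "az": 0},
  {"tx": 0, "ty": -0.4, "tz": 0, "ax": 0, "ay": 0, "az": 0},
  {"tx": 0, "ty": -0.4, "tz": 0, "ax": 0, "ay": 0, "az": 0},
  {"tx": 0, "ty": -0.3, "tz": 0, "ax": 0, "ay": 0, "az": 0},
  {"tx": 0, "ty": 0, "tz": 0, "ax": 0, "ay": 0, "az": 0},
])

```text
t: 4.9
tool_pos: [0.541, 0.2402, 0.2009]
orientation: [[0.925, 0.005, -0.381], [0.381, 0.002, 0.925], [0.005, -1.0, -0.0]]
wrist_force: [0.4, 0.2, -0.8]
width: 0.0138
```

```bash
python3 go.py 524 -240.8 197.9 89
```

```text
t 4.9 pos [541.  240.2 200.9] yaw 22.4 tilt [ 4.8e-03 -1.0e+00 -3.0e-04] q [18.2 27.3 84.4  0.  67.9 -4.2] F [ 0.4  0.2 -0.8] M [-0.05  0.02 -0.03] w 13.8
shift units [-1.99   0.021 -4.382] ay total -1.48
```

Request:
apply_moves([
  {"tx": -0.11, "ty": 0, "tz": -0.243, "ax": 0, "ay": 0, "az": 0},
  {"tx": -0.22, "ty": 0, "tz": -0.487, "ax": 0, "ay": 0, "az": 0},
  {"tx": -0.22, "ty": 0, "tz": -0.487, "ax": 0, "ay": 0, "az": 0},
  {"tx": -0.22, "ty": 0, "tz": -0.487, "ax": 0, "ay": 0, "az": 0},
  {"tx": -0.22, "ty": 0, "tz": -0.487, "ax": 0, "ay": 0, "az": 0},
  {"tx": -0.22, "ty": 0, "tz": -0.487, "ax": 0, "ay": 0, "az": 0},
  {"tx": -0.22, "ty": 0, "tz": -0.487, "ax": 0, "ay": 0, "az": 0},
  {"tx": -0.22, "ty": 0, "tz": -0.487, "ax": 0, "ay": 0, "az": 0},
  {"tx": -0.22, "ty": 0, "tz": -0.487, "ax": 0, "ay": 0, "az": 0},
  {"tx": -0.107, "ty": 0, "tz": -0.244, "ax": 0, "ay": 0, "az": 0},
])

```text
t: 6.15
tool_pos: [0.5233, -0.2432, 0.1972]
orientation: [[0.925, -0.001, -0.379], [0.379, 0.0, 0.925], [-0.001, -1.0, 0.0]]
wrist_force: [-0.0, 0.6, -0.5]
width: 0.0139
```

Request:
apply_moves([
  {"tx": 0, "ty": 0, "tz": 0, "ax": 0, "ay": -0.185, "az": 0},
  {"tx": 0, "ty": 0, "tz": 0, "ax": 0, "ay": -0.185, "az": 0},
  {"tx": 0, "ty": 0, "tz": 0, "ax": 0, "ay": -0.185, "az": 0},
  {"tx": 0, "ty": 0, "tz": 0, "ax": 0, "ay": -0.185, "az": 0},
  {"tx": 0, "ty": 0, "tz": 0, "ax": 0, "ay": -0.185, "az": 0},
  {"tx": 0, "ty": 0, "tz": 0, "ax": 0, "ay": -0.185, "az": 0},
  {"tx": 0, "ty": 0, "tz": 0, "ax": 0, "ay": -0.185, "az": 0},
  {"tx": 0, "ty": 0, "tz": 0, "ax": 0, "ay": -0.185, "az": 0},
  {"tx": 0, "ty": 0, "tz": 0, "ax": 0, "ay": 0, "az": 0},
  {"tx": 0, "ty": 0, "tz": 0, "ax": 0, "ay": 0, "az": 0},
])

```text
t: 7.4
tool_pos: [0.5239, -0.2407, 0.1976]
orientation: [[0.021, -0.001, -1.0], [1.0, 0.0, 0.021], [0.0, -1.0, 0.001]]
wrist_force: [-0.0, 0.2, -0.2]
width: 0.0136
```

```bash
python3 go.py 524 -240.8 89.9 89; python3 -c "
from h import *
for n in ('side','top'): snap(n,n+'2')
a=cv2.imread('pics/side2.png')[80:220,230:400]; cv2.imwrite('pics/s2c.png',cv2.resize(a,None,fx=4,fy=4,interpolation=2))
a=cv2.imread('pics/top2.png')[180:340,350:540]; cv2.imwrite('pics/t2c.png',cv2.resize(a,None,fx=3.5,fy=3.5,interpolation=2))"
```

```text
t 7.4 pos [ 523.9 -240.7  197.6] yaw 88.8 tilt [ 3.e-04 -1.e+00  5.e-04] q [ -30.6   26.5   86.6    0.    66.9 -119.4] F [-0.   0.2 -0.2] M [0.   0.   0.01] w 13.6
shift units [-0.002  1.077 -0.002] ay total -0.004
```

View pics/s2c.png

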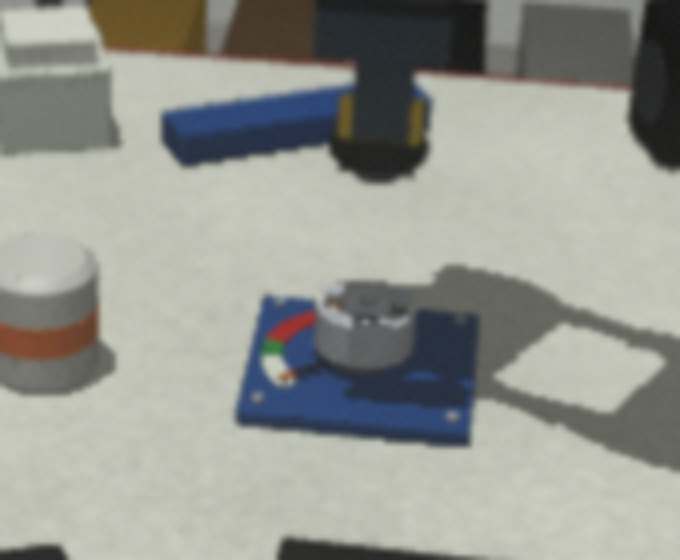

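View pics/t2c.png

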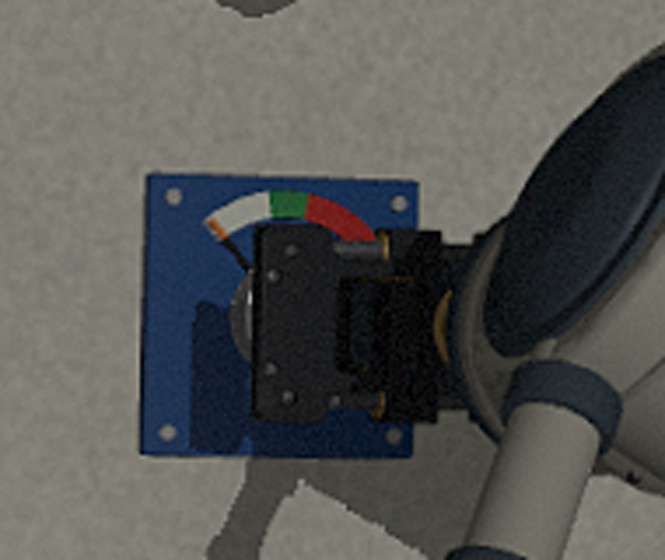

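The cap hangs centred in the fingers and the dial is visible in both views, so I descend.

Request:
apply_moves([
  {"tx": 0, "ty": 0.2, "tz": 0, "ax": 0, "ay": 0, "az": 0},
  {"tx": 0, "ty": 0.3, "tz": 0, "ax": 0, "ay": 0, "az": 0},
  {"tx": 0, "ty": 0.25, "tz": 0, "ax": 0, "ay": 0, "az": 0},
  {"tx": 0, "ty": 0.15, "tz": 0, "ax": 0, "ay": 0, "az": 0},
  {"tx": 0, "ty": 0, "tz": 0, "ax": 0, "ay": 0, "az": 0},
  {"tx": 0, "ty": 0, "tz": 0, "ax": 0, "ay": 0, "az": 0},
])

```text
t: 8.25
tool_pos: [0.5245, -0.2411, 0.1087]
orientation: [[0.018, 0.001, -1.0], [1.0, -0.001, 0.018], [-0.001, -1.0, -0.001]]
wrist_force: [0.1, -0.4, 0.3]
width: 0.0136
```

Request:
apply_moves([
  {"tx": 0, "ty": 0.03, "tz": 0, "ax": 0, "ay": 0, "az": 0},
  {"tx": 0, "ty": 0.03, "tz": 0, "ax": 0, "ay": 0, "az": 0},
  {"tx": 0, "ty": 0.03, "tz": 0, "ax": 0, "ay": 0, "az": 0},
  {"tx": 0, "ty": 0, "tz": 0, "ax": 0, "ay": 0, "az": 0},
])

```text
t: 8.75
tool_pos: [0.5239, -0.2407, 0.0986]
orientation: [[0.017, -0.0, -1.0], [1.0, 0.0, 0.017], [0.0, -1.0, 0.0]]
wrist_force: [0.5, 0.9, 0.2]
width: 0.0138
```

```bash
python3 go.py 524 -240.8 89.9 89; python3 -c "
from h import *
for n in ('side',): snap(n,n+'3')
a=cv2.imread('pics/side3.png')[80:220,230:400]; cv2.imwrite('pics/s3c.png',cv2.resize(a,None,fx=4,fy=4,interpolation=2))"
```

```text
t 8.75 pos [ 523.9 -240.7   98.6] yaw 89.0 tilt [ 3.e-04 -1.e+00  5.e-04] q [ -30.6   33.7   92.2    0.    54.2 -119.6] F [0.5 0.9 0.2] M [ 0.04 -0.02 -0.01] w 13.8
shift units [-0.001  0.087 -0.001] ay total -0.0
```

View pics/s3c.png

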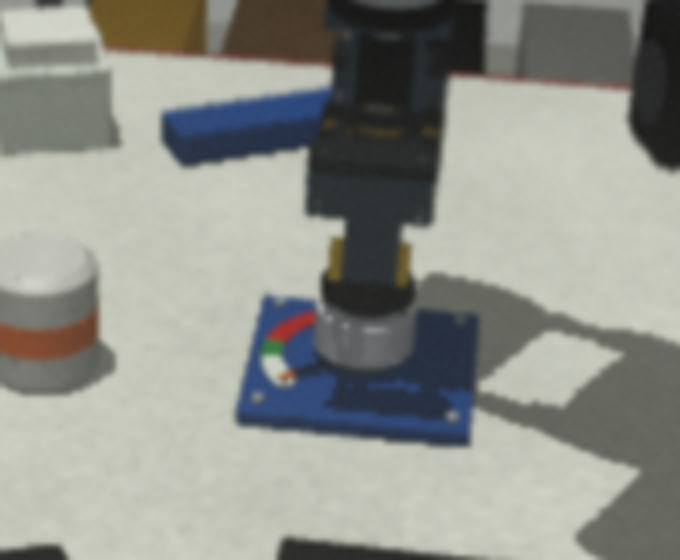

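The plug is about 5 mm into the neck with no contact force. I continue down slowly.

Request:
apply_moves([
  {"tx": 0, "ty": 0.02, "tz": 0, "ax": 0, "ay": 0, "az": 0},
  {"tx": 0, "ty": 0.02, "tz": 0, "ax": 0, "ay": 0, "az": 0},
  {"tx": 0, "ty": 0.02, "tz": 0, "ax": 0, "ay": 0, "az": 0},
  {"tx": 0, "ty": 0.015, "tz": 0, "ax": 0, "ay": 0, "az": 0},
  {"tx": 0, "ty": 0, "tz": 0, "ax": 0, "ay": 0, "az": 0},
  {"tx": 0, "ty": 0, "tz": 0, "ax": 0, "ay": 0, "az": 0},
])

```text
t: 9.55
tool_pos: [0.5241, -0.2408, 0.0915]
orientation: [[0.017, 0.0, -1.0], [1.0, -0.0, 0.017], [-0.0, -1.0, -0.0]]
wrist_force: [-0.5, 0.1, -0.7]
width: 0.0137
```

Request:
apply_moves([
  {"tx": 0, "ty": 0.005, "tz": 0, "ax": 0, "ay": 0, "az": 0},
  {"tx": 0, "ty": 0.005, "tz": 0, "ax": 0, "ay": 0, "az": 0},
  {"tx": 0, "ty": 0, "tz": 0, "ax": 0, "ay": 0, "az": 0},
  {"tx": 0, "ty": 0, "tz": 0, "ax": 0, "ay": 0, "az": 0},
])

```text
t: 10.05
tool_pos: [0.5241, -0.2408, 0.0904]
orientation: [[0.017, 0.0, -1.0], [1.0, -0.0, 0.017], [0.0, -1.0, -0.0]]
wrist_force: [-0.5, 0.3, -1.1]
width: 0.0138
```

Request:
apply_moves([
  {"tx": 0, "ty": 0.005, "tz": 0, "ax": 0, "ay": 0, "az": 0},
  {"tx": 0, "ty": 0, "tz": 0, "ax": 0, "ay": 0, "az": 0},
  {"tx": 0, "ty": 0, "tz": 0, "ax": 0, "ay": 0, "az": 0},
])

```text
t: 10.42
tool_pos: [0.5241, -0.2408, 0.0899]
orientation: [[0.017, -0.0, -1.0], [1.0, 0.0, 0.017], [0.0, -1.0, 0.0]]
wrist_force: [-0.1, -0.2, -1.0]
width: 0.0136
```

Request:
apply_moves([
  {"tx": 0, "ty": 0.005, "tz": 0, "ax": 0, "ay": 0, "az": 0},
  {"tx": 0, "ty": 0, "tz": 0, "ax": 0, "ay": 0, "az": 0},
  {"tx": 0, "ty": 0, "tz": 0, "ax": 0, "ay": 0, "az": 0},
])

```text
t: 10.8
tool_pos: [0.5241, -0.2408, 0.0897]
orientation: [[0.017, 0.0, -1.0], [1.0, -0.0, 0.017], [-0.0, -1.0, -0.0]]
wrist_force: [-1.9, 0.9, 4.4]
width: 0.0138
```

Request:
apply_moves([
  {"tx": 0, "ty": 0.005, "tz": 0, "ax": 0, "ay": 0, "az": 0},
  {"tx": 0, "ty": 0, "tz": 0, "ax": 0, "ay": 0, "az": 0},
  {"tx": 0, "ty": 0, "tz": 0, "ax": 0, "ay": 0, "az": 0},
])

```text
t: 11.18
tool_pos: [0.5241, -0.2409, 0.0897]
orientation: [[0.017, 0.0, -1.0], [1.0, -0.0, 0.017], [-0.0, -1.0, -0.0]]
wrist_force: [-4.0, 1.3, 14.8]
width: 0.0136
```

The cap is firmly home: the contact is stiff, 15 N at the predicted height. I ease the push and start twisting.

Request:
apply_moves([
  {"tx": 0, "ty": -0.005, "tz": 0, "ax": 0, "ay": 0, "az": 0},
  {"tx": 0, "ty": 0, "tz": 0, "ax": 0, "ay": 0.1, "az": 0},
  {"tx": 0, "ty": 0, "tz": 0, "ax": 0, "ay": 0.1, "az": 0},
  {"tx": 0, "ty": 0, "tz": 0, "ax": 0, "ay": 0.1, "az": 0},
  {"tx": 0, "ty": 0, "tz": 0, "ax": 0, "ay": 0.1, "az": 0},
  {"tx": 0, "ty": 0, "tz": 0, "ax": 0, "ay": 0.1, "az": 0},
  {"tx": 0, "ty": 0, "tz": 0, "ax": 0, "ay": 0, "az": 0},
])

```text
t: 12.05
tool_pos: [0.5242, -0.2412, 0.0897]
orientation: [[0.4, 0.0, -0.917], [0.917, -0.001, 0.4], [-0.0, -1.0, -0.001]]
wrist_force: [-1.7, -2.1, 5.5]
width: 0.0137
```

```bash
cat > look.py <<'E'
import sys; from h import *
k=sys.argv[1]
N=np.array([524,-240.8])
for n,(x0,y0,x1,y1) in (('side',(270,130,370,200)),('top',(380,215,480,320))):
    d=snap(n,n+k); a=cv2.imread(f'pics/{n}{k}.png')[y0:y1,x0:x1]; cv2.imwrite(f'pics/{n}{k}c.png',cv2.resize(a,None,fx=5,fy=5,interpolation=2))
    hsv=cv2.cvtColor(d['pixels'],cv2.COLOR_RGB2HSV)
    for nm,lo,hi in(('orange',(7,110,80),(15,255,255)),('green',(45,80,40),(85,255,255))):
        m=cv2.inRange(hsv,lo,hi); w=np.zeros_like(m); w[y0:y1,x0:x1]=m[y0:y1,x0:x1]
        ys,xs=np.nonzero(w)
        if len(xs)==0: print(n,nm,'none'); continue
        P=plane(d,np.c_[xs,ys],0.014 if nm=='green' else 0.018)[:,:2]*1000; r=np.linalg.norm(P-N,axis=1); P=P[(r>45)&(r<72)]
        if len(P)==0: print(n,nm,'no r'); continue
        a=-np.degrees(np.arctan2(P[:,1]-N[1],P[:,0]-N[0]))
        print(n,nm,len(P),'angle cw mean %.1f min %.1f max %.1f -> reading %.2f'%(a.mean(),a.min(),a.max(),np.radians(a.mean()-1)+.7), P.mean(0))
E
python3 go.py; python3 look.py 4
```

```text
t 12.05 pos [ 524.2 -241.2   89.7] yaw 66.43 tilt [-4.e-04 -1.e+00 -7.e-04] q [-30.6  34.4  92.5  -0.   53.  -97. ] F [-1.7 -2.1  5.5] M [-0.3   0.34  0.04] w 13.7
side orange 4 angle cw mean -10.0 min -18.1 max 13.3 -> reading 0.51 [ 579.0796514 -230.8875155]
side green 14 angle cw mean 10.3 min 1.8 max 16.1 -> reading 0.86 [ 586.08135535 -251.99465401]
top orange 2 angle cw mean 19.9 min 11.8 max 27.9 -> reading 1.03 [ 580.99934614 -260.82177221]
top green 16 angle cw mean 10.2 min 6.2 max 28.1 -> reading 0.86 [ 585.14886191 -251.6240034 ]
```

View pics/side4c.png

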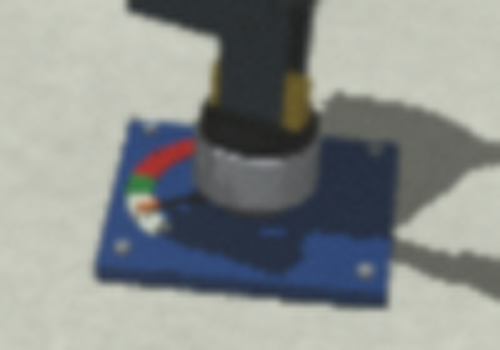

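View pics/top4c.png

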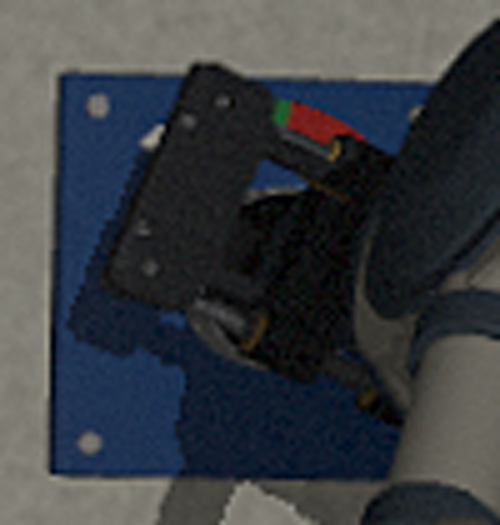

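```bash
cat > ang.py <<'E'
import sys; from h import *
d=dict(np.load('side0.npz')); 
for a in sys.argv[1:]:
    u,v=map(float,a.split(','))
    for z in(.014,.018,.022):
        p=plane(d,[[u,v]],z)[0]*1000; dx,dy=p[0]-524,p[1]+240.8
        print(a,z,'r %.1f reading %.2f'%(np.hypot(dx,dy),.7+np.radians(-np.degrees(np.arctan2(dy,dx))-1)))
E
python3 ang.py 301.5,173.4 299,170.8 298,166.8
python3 -c "
from h import *
a=cv2.imread('pics/side4.png')[150:182,285:325]; b=cv2.imread('pics/side0.png')[150:182,285:325]
cv2.imwrite('pics/z4.png',cv2.resize(np.hstack([b,a]),None,fx=10,fy=10,interpolation=cv2.INTER_NEAREST))"
```

```text
301.5,173.4 0.014 r 52.6 reading 0.25
301.5,173.4 0.018 r 55.2 reading 0.14
301.5,173.4 0.022 r 58.4 reading 0.05
299,170.8 0.014 r 56.5 reading 0.50
299,170.8 0.018 r 57.5 reading 0.39
299,170.8 0.022 r 59.3 reading 0.28
298,166.8 0.014 r 61.0 reading 0.84
298,166.8 0.018 r 59.8 reading 0.73
298,166.8 0.022 r 59.3 reading 0.62
```

View pics/z4.png

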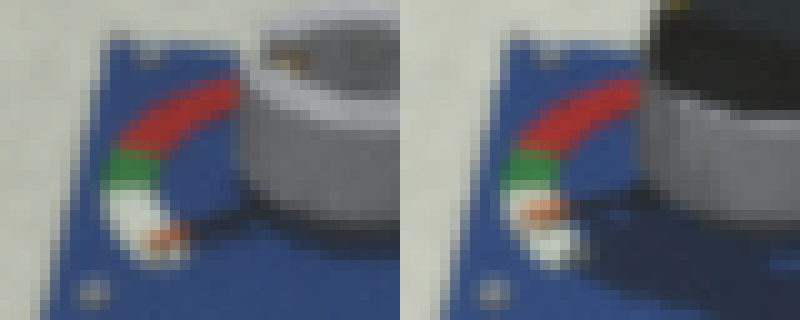

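The side view shows the needle tip moved from (301.5,173.4) to (299,170.8), a reading of about 0.25. The pick-up play is therefore about 0.15, and about 26° more is needed.

Request:
apply_moves([
  {"tx": 0, "ty": 0, "tz": 0, "ax": 0, "ay": 0.1, "az": 0},
  {"tx": 0, "ty": 0, "tz": 0, "ax": 0, "ay": 0.1, "az": 0},
  {"tx": 0, "ty": 0, "tz": 0, "ax": 0, "ay": 0.1, "az": 0},
  {"tx": 0, "ty": 0, "tz": 0, "ax": 0, "ay": 0.1, "az": 0},
  {"tx": 0, "ty": 0, "tz": 0, "ax": 0, "ay": 0.1, "az": 0},
  {"tx": 0, "ty": 0, "tz": 0, "ax": 0, "ay": 0, "az": 0},
  {"tx": 0, "ty": 0, "tz": 0, "ax": 0, "ay": 0, "az": 0},
])

```text
t: 13.02
tool_pos: [0.5242, -0.2413, 0.0897]
orientation: [[0.719, 0.0, -0.695], [0.695, -0.001, 0.719], [-0.0, -1.0, -0.001]]
wrist_force: [-2.3, -2.4, 6.6]
width: 0.0134
```

```bash
python3 go.py; python3 look.py 5
python3 -c "
from h import *
a=cv2.imread('pics/side5.png')[150:182,285:325]; b=cv2.imread('pics/side0.png')[150:182,285:325]
cv2.imwrite('pics/z5.png',cv2.resize(np.hstack([b,a]),None,fx=10,fy=10,interpolation=cv2.INTER_NEAREST))"
```

```text
t 13.025 pos [ 524.2 -241.3   89.7] yaw 44.02 tilt [-3.e-04 -1.e+00 -8.e-04] q [-30.6  34.4  92.5  -0.   53.  -74.6] F [-2.3 -2.4  6.6] M [-0.6   0.51  0.06] w 13.4
side orange 4 angle cw mean 4.8 min 1.4 max 13.3 -> reading 0.77 [ 582.5352148 -245.5507019]
side green 1 angle cw mean 1.8 min 1.8 max 1.8 -> reading 0.71 [ 591.45025443 -242.97433105]
top orange none
top green none
```

View pics/z5.png

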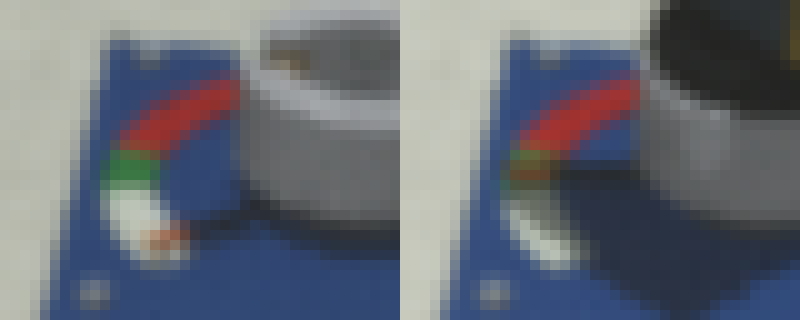

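View pics/top5c.png

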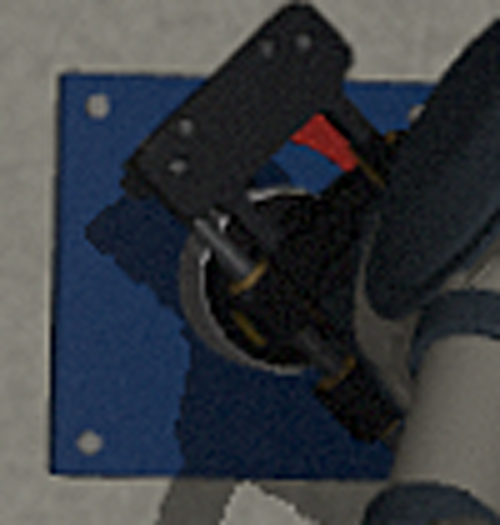

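The needle is now over the green at about 0.62. I add 4° to centre it.

Request:
apply_moves([
  {"tx": 0, "ty": 0, "tz": 0, "ax": 0, "ay": 0.04, "az": 0},
  {"tx": 0, "ty": 0, "tz": 0, "ax": 0, "ay": 0.04, "az": 0},
  {"tx": 0, "ty": 0, "tz": 0, "ax": 0, "ay": 0, "az": 0},
  {"tx": 0, "ty": 0, "tz": 0, "ax": 0, "ay": 0, "az": 0},
  {"tx": 0, "ty": 0, "tz": 0, "ax": 0, "ay": 0, "az": 0},
  {"tx": 0, "ty": 0, "tz": 0, "ax": 0, "ay": 0, "az": 0},
  {"tx": 0, "ty": 0, "tz": 0, "ax": 0, "ay": 0, "az": 0},
  {"tx": 0, "ty": 0, "tz": 0, "ax": 0, "ay": 0, "az": 0},
])

```text
t: 14.12
tool_pos: [0.5241, -0.2413, 0.0897]
orientation: [[0.761, 0.0, -0.648], [0.648, -0.001, 0.761], [-0.0, -1.0, -0.001]]
wrist_force: [-3.0, -3.3, 6.1]
width: 0.0137
```

```bash
python3 go.py; python3 look.py 6
python3 -c "
from h import *
a=cv2.imread('pics/side6.png')[150:182,285:325]; b=cv2.imread('pics/side5.png')[150:182,285:325]
cv2.imwrite('pics/z6.png',cv2.resize(np.hstack([b,a]),None,fx=10,fy=10,interpolation=cv2.INTER_NEAREST))"
```

```text
t 14.125 pos [ 524.1 -241.3   89.7] yaw 40.42 tilt [-3.e-04 -1.e+00 -8.e-04] q [-30.6  34.4  92.5  -0.   53.  -71. ] F [-3.  -3.3  6.1] M [-0.55  0.54  0.08] w 13.7
side orange 5 angle cw mean 8.8 min 6.0 max 12.3 -> reading 0.84 [ 583.78800251 -249.9895659 ]
side green 1 angle cw mean 6.1 min 6.1 max 6.1 -> reading 0.79 [ 591.98770593 -248.03972137]
top orange none
top green none
```

View pics/z6.png

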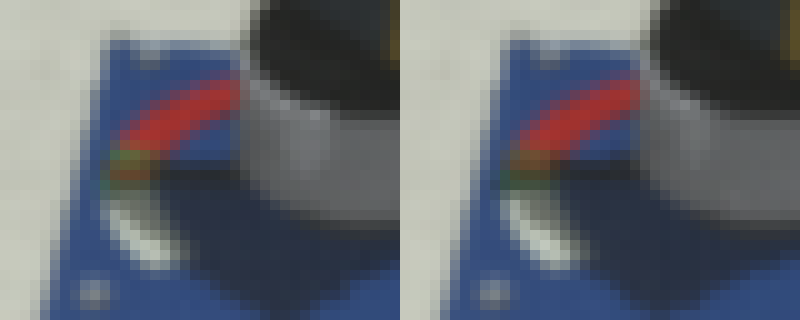

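View pics/side6.png

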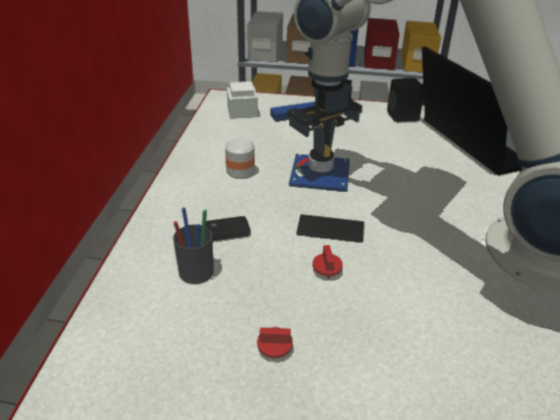

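The needle's orange tip sits inside the green at about (298,166), a reading of about 0.68 to 0.70. The measured twist moment of 0.08 N m roughly fits the spring there. The other objects look undisturbed, so I hand in.

```bash
python3 -c "
from rig import bot
print(bot.hand_in())"
```

```text
the job is handed in; nothing more can be done
None
```

The cap is fitted in the tester's neck and held with the needle in the green. I handed the job in at about 14 s with the 40 N grip still on.

- **Grip and fit:** I gripped the black cap by its yellow bar and lowered it through the slots with no measurable resistance. It stopped firmly with the TCP at 89.7 mm, against 89.9 mm predicted for fully home. I pressed to about 15 N to confirm, then eased to about 6 N before twisting.
- **Twist:** I turned the cap about 48.6° clockwise in three stages, checking the needle after each.
- **Needle:** In the side view the orange tip stands within the green. It reads about 0.70 after correcting for the side camera's offset. The raw reading was 0.84; the camera reads about 0.14 high at the rest and green marks. Working from the cap's turn minus about 0.15 of play gives about 0.69.
- **Spring and click:** The twist moment at the wrist was 0.08 N m, roughly what the spring should give there. I saw no sign of the lock click, but I could not measure the pin directly.
- **Not confirmed:** At the final angle the gripper hides the dial's green from the top camera, so the last needle check rests on the side view and the wrist readings alone.
- **Surroundings:** The phone, mouse, oil filter, pen cup and red look-alikes were not touched. In the last side picture those in view stand where they started; the mouse I could not tell clearly.

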